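# Toys back into their organiser trays

### The arm

A 6-joint arm with a two-finger parallel gripper is mounted at the origin on the work surface. World frame = base frame: x ahead of the robot, y to its left, z up, the work surface at z = 0. Lengths are in m, angles in rad, forces in N, time in s.
With the tool pointing down it reaches from about 0.325 to 0.775 m from the base axis. Payload 5.5 kg.
Tool frame: the origin (TCP) lies midway between the tips of the shut fingers; the grasp point (between the pads) lies 19 mm behind it; z points along the fingers, y is the line along which they close (so a half turn about z gives the same grasp; the last joint's range is limited). The gripper opens to 85 mm and grips with 20 to 120 N. Pads are 22 mm wide; open, the fingers measure 114 mm over their backs; the gripper's body (76 mm by 85 mm) begins 54 mm behind the grasp point. The pads swing forward as they close: fully open they stand 13 mm farther back than shut.
Start: joints at [-1.17, 0.091, 1.231, -0, 1.82, -0.057], TCP at [0.265, -0.538, 0.231] pointing down, gripper open.
Joint ranges: [-2.87, 2.87], [-0.86, 2.18], [0.17, 2.46], [-1.51, 4.65], [0.06, 2.69], [-2.65, 2.65]. Speed limits (rad/s): [2.57, 2.57, 3.01, 3.14, 3.14, 3.14].

### API

Orientations are given as a 3x3 rotation matrix whose columns are the frame's x, y, z axes.
In Python, from plant import manip gives the robot as it stands. The module is installed in compiled form; this text tells all that it offers.
- The arm moves only by the tool move_arm, never from a script. Its argument "steps" is one flat list of numbers, 7 for each row, row after row: the turn, a rotation vector about the tool's x, y, z in degrees, then the shift along the tool's x, y, z in mm, then the opening, from 0 (shut) to 1 (fully open). In form: [rx, ry, rz, x, y, z, gripper, rx, ry, rz, x, y, z, gripper, ...]. A call has 1 to 5 rows; each row shifts and turns the commanded pose from where the row before left it, along the tool's axes as they then stand; what a row does not reach is not made up. A row lasts 1/8 s, in which the tool goes at most 62.5 mm and 10.7 degrees, less where a joint would pass 70% of its speed; a pose out of reach is approached as far as the arm can. A call with a gripper value outside its range is refused whole. The fingers move at their own pace and stop on an object; "squeeze" is the grip in N (left out, the last holds). Time passes only in rows, so rows that do not move let the fingers close. It gives the time, the measured TCP pose, the force, the opening and the grip force at its end, in the units of the state.
- manip.sense(): the state, without advancing time (a new reading comes with each control period).
- manip.snapshot(name): name is "scene" or "side" or "wrist"; returns a dict with "image" (420x560x3 uint8, blue, green, red), "fov_y" (degrees; the focal length in pixels is half the picture's height over the tangent of half this angle, whatever the lens; pixels are square), "cx", "cy" (the principal point, pixels), "xyz" and "attitude" of the camera in the world; the wrist camera has in their place "tool_from_camera" (4x4, takes a point from camera to tool coordinates, whose origin is the TCP and whose axes are the flange's). Camera axes: x right, y down, z forward; pixel columns grow to the right and rows downward; lengths in m; the calibration is good to about 2 mm. A picture is of the moment at which its call begins: read the wrist's pose just before it. There is no depth.
- manip.close_job(): hands the job in; it is judged then, once.
The state is a dict: "clock": time; "joint_pos": joint angles; "qvel": joint speeds; "tau": joint torques, N m; "tool_pos": TCP position; "orientation": TCP orientation; "wrist_force": force on the tool from outside, world axes, zero at the start; "moment": the same for the moment, N m; "width": finger opening in m; "gripper_force": force on a finger pad.
Only numpy, scipy, OpenCV 4.12 (cv2) and the standard library are available. Lean on these libraries where they do the work, as an engineer would, in place of code of your own. Each camera call takes 0.05 s, during which the arm holds its last target. There are 200 camera calls.

### The job

Tidy the hallway shelf: set each toy down flat in its own grey organiser tray - the ladder truck in the longest tray, the camper van in the second longest, the sedan in the third longest and the wheel chock in the smallest, nearly square one. The vehicles stand on their wheels and the chock lies on its flat underside, each wholly inside its tray and not perched on the rim. Leave the cactus pot and the bowl where they stand.

Things in the scene. Friction and masses are not known exactly. Their poses are not given: they have to be found in the camera images.
- ladder_truck: bare aluminium toy ladder truck, 172 long x 50 wide x 57 mm high, with a steel ladder (23 mm wide) along its roof; its flat sides, to be gripped across its 50 mm width near the middle, run from 20 to 40 mm above the ground. About 250 g. Origin on the ground under its middle; x along its length to the nose, y across, z up. Its wheels do not turn
- camper: white plastic toy camper van, 134 long x 50 wide x 63 mm high; flat sides 10 to 58 mm above the ground, to be gripped across its 50 mm width. About 130 g. Origin on the ground under its middle; x along its length to the nose, y across, z up. Its wheels do not turn
- sedan: blue die-cast toy sedan, 100 long x 44 wide x 38 mm high; the body's flat sides run 7 to 27 mm above the ground (44 mm wide, to be gripped there near the middle), the cabin above is 36 mm wide. About 150 g. Origin on the ground under its middle; x along its length to the nose, y across, z up. Its wheels do not turn
- chock: red hard silicone toy wheel chock, a wedge 56 long x 46 wide x 42 mm high at the heel. Origin under its middle on the ground; x along its length, the tall flat-topped heel block spans x = -28 to -2 mm and is to be gripped across its 46 mm width at x = -15 mm; the slope falls from the heel's top to 10 mm high at the toe, x = +28 mm; z up. About 100 g
- tray_longest: the longest of four shallow open grey plastic trays, fixed to the shelf; inside 200 x 80 mm (x by y), walls 3 mm, floor 3 mm thick, rim 12 mm above the shelf (9 mm above its floor). Origin under its centre on the shelf; x along its length, z up
- tray_second: the second longest of four shallow open grey plastic trays, fixed to the shelf; inside 162 x 80 mm (x by y), walls 3 mm, floor 3 mm thick, rim 12 mm above the shelf (9 mm above its floor). Origin under its centre on the shelf; x along its length, z up
- tray_third: the third longest of four shallow open grey plastic trays, fixed to the shelf; inside 126 x 76 mm (x by y), walls 3 mm, floor 3 mm thick, rim 12 mm above the shelf (9 mm above its floor). Origin under its centre on the shelf; x along its length, z up
- tray_smallest: the smallest, nearly square of four shallow open grey plastic trays, fixed to the shelf; inside 86 x 76 mm (x by y), walls 3 mm, floor 3 mm thick, rim 12 mm above the shelf (9 mm above its floor). Origin under its centre on the shelf; x along its length, z up
- cactus_pot: bystander: terracotta pot 62 mm across with a small round cactus, 70 mm high in all, loose. Origin under its centre, z up
- key_bowl: bystander: white ceramic bowl 84 mm across, 34 mm high, empty, loose. Origin under its centre, z up
Not all that is in view belongs to the job. Of the things shaped like the sedan, the blue one is meant.

How it is judged:
By the outcome, as a careful person would: the job done as asked, in the order asked, and still so for the second after the job is handed in, with the robot touching nothing.
It also fails if it takes over 138 s, if anything falls off the work surface, if the arm or the gripper's body presses on something with over 40 N, if the wrist force passes 120 N, or if a joint passes its speed limit or range.

## Working session

There is one attempt and no reset: what is moved stays moved. The work goes in short steps, Python scripts to look and compute and a tool call to move; the robot and the scene stay as the last step left them, time stands still between calls to the robot, and variables do not carry over. Pictures are saved under pics/ and viewed, at most 14 in all, crops included, and the job is handed in when it is done.

Besides the shell and the picture viewer there is one more tool, called after ">>>" by a JSON object that holds its "name" and its "arguments", one argument or row to a line. move_arm: Moves the arm, as the interface text tells. Its arguments: {"type":"object","properties":{"steps":{"type":"array"},"squeeze":{"type":"number"}},"required":["steps"]}

```bash
mkdir -p pics
cat > h.py <<'E'
import numpy as np, cv2
from plant import manip
def snap(n,f=None):
    s=manip.sense(); d=manip.snapshot(n)
    if n=="wrist":
        T=np.eye(4);T[:3,:3]=np.array(s["orientation"]);T[:3,3]=s["tool_pos"]
        M=T@np.array(d["tool_from_camera"]);d["R"]=M[:3,:3];d["p"]=M[:3,3]
    else: d["R"]=np.array(d["attitude"]);d["p"]=np.array(d["xyz"])
    d["f"]=210/np.tan(np.radians(d["fov_y"])/2)
    if f: cv2.imwrite("pics/"+f,d["image"])
    return d
def ray(d,uv,z):
    uv=np.atleast_2d(np.array(uv,float))
    r=np.c_[(uv[:,0]-d["cx"])/d["f"],(uv[:,1]-d["cy"])/d["f"],np.ones(len(uv))]@d["R"].T
    t=(z-d["p"][2])/r[:,2]
    return d["p"]+r*t[:,None]
E
python3 - <<'E'
from h import *
for n in ["scene","side"]:
    d=snap(n,n+"0.png"); print(n,d["p"].round(3),d["R"].round(2).tolist(),d["f"])
    print(ray(d,[[0,419],[559,419],[280,210],[0,100],[559,100]],0).round(3).tolist())
s=manip.sense();print(s)
E
```

```text
scene [1.158 0.006 0.878] [[-0.04, 0.76, -0.65], [1.0, 0.03, -0.02], [0.0, -0.65, -0.76]] 421.09554804192385
[[0.964, -0.518, 0.0], [0.92, 0.554, 0.0], [0.417, 0.003, 0.0], [-0.041, -0.985, -0.0], [-0.132, 0.971, 0.0]]
side [0.064 0.712 1.074] [[-0.87, -0.38, 0.3], [-0.49, 0.68, -0.55], [0.0, -0.62, -0.78]] 390.27978783911
[[0.758, 0.866, 0.0], [-0.45, 0.193, 0.0], [0.473, -0.054, 0.0], [1.902, 0.002, 0.0], [-0.332, -1.245, 0.0]]
{'clock': 0.1, 'joint_pos': array([-1.16969293e+00,  9.18201881e-02,  1.23175841e+00,  8.93995304e-07,
        1.81977025e+00, -5.67161778e-02]), 'qvel': array([ 1.98382972e-05, -1.32362020e-03, -4.30747758e-03,  3.46740507e-04,
       -3.85424156e-04, -3.63061780e-04]), 'tau': array([ 1.75294048e-03, -4.60215175e+01, -4.19218612e+01, -3.99775172e-05,
        1.06468314e-02, -2.10003833e-05]), 'tool_pos': array([ 0.26509301, -0.53799685,  0.23024598]), 'orientation': array([[ 8.97018299e-01,  4.41992876e-01, -6.84881160e-04],
       [ 4.41993395e-01, -8.97016847e-01,  1.61714511e-03],
       [ 1.00416680e-04, -1.75332171e-03, -9.99998458e-01]]), 'wrist_force': array([-1.19430399, -0.09608579,  0.16297754]), 'moment': array([ 0.02617931,  0.04446463, -0.02927039]), 'gripper_force': 0.0, 'width': 0.08552353803576028}
```

View pics/scene0.png

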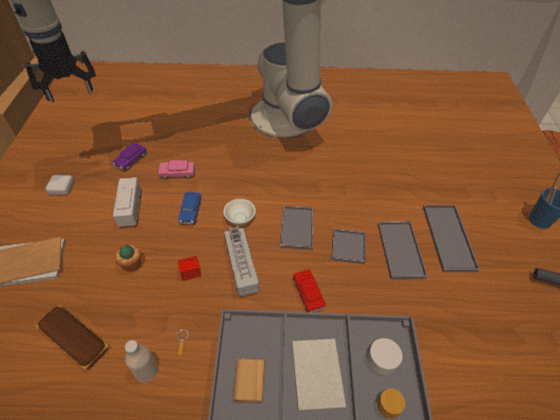

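View pics/side0.png

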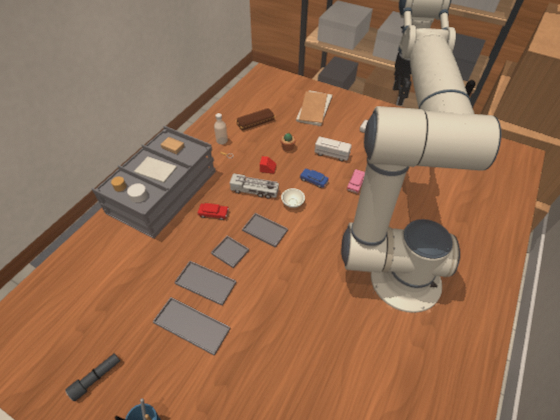

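Scene view: truck (240,262), camper (127,202), blue sedan (189,208), chock (189,268), bowl (239,213), cactus (129,257). The trays are third (297,227), smallest (349,246), second (402,249) and longest (449,237). The red sedan at (309,290) is a decoy.

```bash
cat >> h.py <<'E'
def rect(d,mask,seed,z,win=70):
    """contour nearest seed -> world minAreaRect on plane z: centre, long, short, yaw deg of long axis"""
    cs,_=cv2.findContours(mask.astype(np.uint8),cv2.RETR_EXTERNAL,cv2.CHAIN_APPROX_NONE)
    cs=[c for c in cs if cv2.contourArea(c)>80]
    c=max(cs,key=lambda c:cv2.pointPolygonTest(c,tuple(map(float,seed)),True))
    P=ray(d,c[:,0,:],z)[:,:2]
    (x,y),(w,h),a=cv2.minAreaRect((P*1000).astype(np.float32))
    if w<h: w,h,a=h,w,a+90
    return np.round([x,y,w,h,(a+90)%180-90],1)
def masks(d):
    h=cv2.cvtColor(d["image"],cv2.COLOR_BGR2HSV).astype(int);H,S,V=h[...,0],h[...,1],h[...,2]
    k=np.ones((3,3),np.uint8)
    m=lambda b:cv2.morphologyEx(b.astype(np.uint8),cv2.MORPH_OPEN,k)
    return dict(grey=m(S<110),blue=m((H>100)&(H<130)&(S>130)),red=m(((H<4)|(H>174))&(S>200)&(V>90)))
E
python3 - <<'E'
from h import *
d=snap("scene");m=masks(d)
for n,c,s,z in [("long","grey",(449,237),.012),("second","grey",(402,249),.012),("third","grey",(297,227),.012),("small","grey",(349,246),.012),("truck","grey",(240,262),.03),("camper","grey",(127,202),.05),("sedan","blue",(189,208),.02),("chock","red",(189,268),.03),("bowl","grey",(239,213),.03)]:
    print(n,rect(d,m[c],s,z))
E
```

```text
long [495.4 438.8 209.5  90.7   2.3]
second [538.9 309.1 173.9  89.1   3.8]
third [480.6  49.2 139.   82.7  -1.9]
small [535.7 178.4  98.7  81.7  -5.9]
truck [599.  -86.9 196.   53.9  16.8]
camper [ 443.7 -397.5  171.3   64.5    8.9]Traceback (most recent call last):
  File "<stdin>", line 4, in <module>
  File "h.py", line 21, in rect
    c=max(cs,key=lambda c:cv2.pointPolygonTest(c,tuple(map(float,seed)),True))
ValueError: max() iterable argument is empty
```

```bash
cat >> h.py <<'E'
def go(x,y,z,yaw):
    """how far: tool-frame shift mm (before turn), rz deg for tool-x to lie along yaw (mod 180)"""
    s=manip.sense();R=np.array(s["orientation"]);p=np.array(s["tool_pos"])*1000
    cur=np.degrees(np.arctan2(R[1,0],R[0,0]))
    rz=-((yaw-cur+90)%180-90)
    print("shift",(R.T@(np.array([x,y,z])-p)).round(1),"rz",rz.round(1),"tilt",R[:,2].round(4),"t",s["clock"],"j6",s["joint_pos"][5].round(2))
E
python3 - <<'E'
from h import *
go(592,-87,231,17)
d=snap("scene")
im=d["image"]
print(im[208,189],im[210,186],im[268,189],cv2.cvtColor(im,cv2.COLOR_BGR2HSV)[[208,212,268,270],[189,188,189,185]])
E
```

```text
shift [ 4.926e+02 -2.601e+02 -2.000e-01] rz 9.2 tilt [-6.0e-04  1.4e-03 -1.0e+00] t 0.15 j6 -0.06
[119  83  65] [93 79 77] [  8  24 192] [[110 116 119]
 [109 153 122]
 [  3 244 192]
 [  3 232 169]]
```

>>> {"name": "move_arm", "arguments": {
  "steps": [0, 0, 0, 54, -29, 0, 1, 0, 0, 0, 54, -29, 0, 1, 0, 0, 0, 54, -29, 0, 1, 0, 0, 0, 54, -29, 0, 1, 0, 0, 0, 54, -29, 0, 1]
}}

```text
clock: 0.82
tool_pos: [0.4441, -0.2871, 0.2312]
orientation: [[0.897, 0.442, 0.0], [0.442, -0.897, -0.0], [0.0, 0.0, -1.0]]
wrist_force: [0.6, -0.5, 0.2]
width: 0.0851
gripper_force: 0.0
```

>>> {"name": "move_arm", "arguments": {
  "steps": [0, 0, 0, 54, -29, 0, 1, 0, 0, 0, 54, -29, 0, 1, 0, 0, 0, 54, -29, 0, 1, 0, 0, 0, 54, -29, 0, 1, 0, 0, 9, 0, 0, 0, 1]
}}

```text
clock: 1.45
tool_pos: [0.5873, -0.0852, 0.23]
orientation: [[0.954, 0.299, -0.001], [0.299, -0.954, 0.001], [-0.001, -0.002, -1.0]]
wrist_force: [-0.8, -0.1, -0.1]
width: 0.0855
gripper_force: 0.0
```

Run:
```python
from h import *
go(592,-87,231,17)
d=snap("wrist","w1.png");print(d["p"])
```

```text
shift [ 4.   3.1 -1. ] rz 0.4 tilt [-0.0015  0.0015 -1.    ] t 1.45 j6 1.07
[ 0.65429419 -0.06434404  0.37073691]
```

View pics/w1.png

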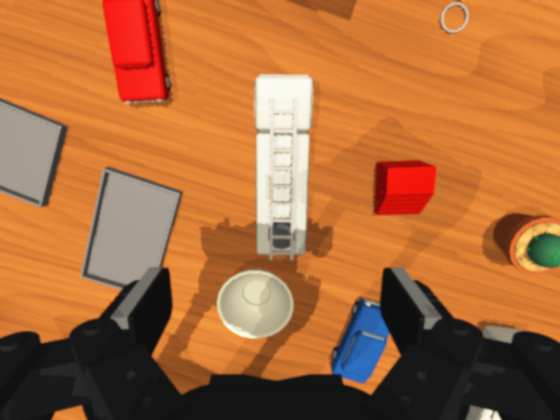

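The wrist picture shows the truck upright at columns 256–313, rows 75–254. The chock is at (405,187), the sedan at (360,340) and the bowl at (256,302).

Run:
```python
from h import *
d=snap("wrist");print(d["f"],d["cx"],d["cy"])
for z in (.03,.04,.05):
    P=ray(d,[[256,75],[313,75],[257,254],[307,254],[257,132],[309,132]],z)*1000
    n,t=P[:2].mean(0),P[2:4].mean(0);v=n-t
    print(z,P.round(0)[:,:2].tolist(),"mid",((n+t)/2).round(1),"L",np.linalg.norm(v).round(1),"w",np.linalg.norm(P[0]-P[1]).round(1),np.linalg.norm(P[2]-P[3]).round(1),"yaw",np.degrees(np.arctan2(v[1],v[0])).round(1))
h=cv2.cvtColor(d["image"],cv2.COLOR_BGR2HSV)
for nm,b,z in [("sedan",(h[...,0]>100)&(h[...,0]<130)&(h[...,1]>120),.02),("chock",((h[...,0]<5)|(h[...,0]>174))&(h[...,1]>180),.03)]:
    m=cv2.morphologyEx(b.astype(np.uint8),cv2.MORPH_OPEN,np.ones((5,5),np.uint8))
    cs,_=cv2.findContours(m,0,2)
    for c in cs:
        if cv2.contourArea(c)>300: print(nm,cv2.boundingRect(c),rect(d,m,tuple(c.mean((0,1))),z))
cv2.imwrite("pics/chk.png",cv2.resize(d["image"][130:390,310:560],None,fx=2.2,fy=2.2))
```

```text
354.35448546375636 275.7301603684356 208.28296781522786
0.03 [[672.0, -42.0], [687.0, -92.0], [504.0, -91.0], [519.0, -141.0], [624.0, -57.0], [638.0, -104.0]] mid [595.4 -91.6  30. ] L 175.3 w 51.5 52.2 yaw 16.4
0.04 [[672.0, -43.0], [686.0, -91.0], [508.0, -91.0], [523.0, -139.0], [625.0, -57.0], [638.0, -103.0]] mid [597.1 -90.9  40. ] L 170.1 w 50.0 50.6 yaw 16.4
0.05 [[671.0, -44.0], [685.0, -90.0], [513.0, -90.0], [527.0, -137.0], [626.0, -58.0], [639.0, -102.0]] mid [598.8 -90.2  50. ] L 165.0 w 48.5 49.1 yaw 16.4
sedan (333, 301, 56, 79) [ 428.1 -239.7  103.6   50.8   -0.7]
chock (374, 159, 60, 53) [ 616.  -208.8   56.9   52.8  -70.8]
chock (99, 0, 67, 101) [660.   67.3  82.9  46.2  20.5]
```

View pics/chk.png

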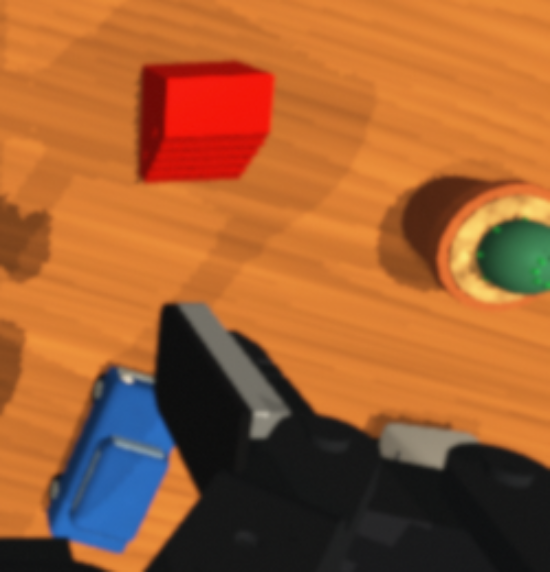

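>>> {"name": "move_arm", "arguments": {
  "steps": [0, 0, 1, 7.5, 8.5, 40, 1, 0, 0, 0, 0, 0, 60, 1, 0, 0, 0, 0, 0, 60, 1, 0, 0, 0, 0, 0, 35, 1, 0, 0, 0, 0, 0, 25, 1]
}}

```text
clock: 2.17
tool_pos: [0.5939, -0.096, 0.0087]
orientation: [[0.96, 0.281, -0.003], [0.281, -0.96, 0.001], [-0.003, -0.001, -1.0]]
wrist_force: [0.1, 0.2, -0.3]
width: 0.0854
gripper_force: 0.0
```

>>> {"name": "move_arm", "arguments": {
  "steps": [0, 0, 0, 0, 0, 0, 0, 0, 0, 0, 0, 0, 0, 0, 0, 0, 0, 0, 0, 0, 0, 0, 0, 0, 0, 0, 0, 0, 0, 0, 0, 0, 0, 0, 0],
  "squeeze": 60
}}

```text
clock: 2.8
tool_pos: [0.5965, -0.0957, 0.0133]
orientation: [[0.96, 0.28, 0.003], [0.28, -0.96, -0.001], [0.003, 0.002, -1.0]]
wrist_force: [-0.0, -1.2, 6.4]
width: 0.0488
gripper_force: 63.7
```

Run:
```python
from h import *
d=snap("wrist","w2.png");s=manip.sense();print(s["width"],s["gripper_force"],s["tool_pos"],s["wrist_force"])
go(495,439,150,2.5)
```

```text
0.049144458891152 63.68319511413574 [ 0.59654766 -0.0956889   0.01329108] [ 0.15027036 -1.69463293  6.13547008]
shift [  52.4 -541.5 -137.6] rz 13.7 tilt [ 0.0031 -0.0011 -1.    ] t 2.85 j6 1.07
```

View pics/w2.png

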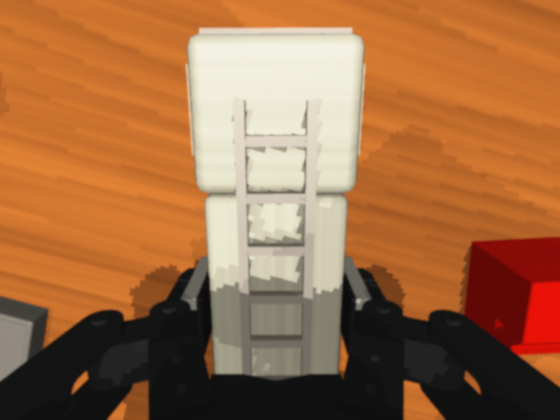

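>>> {"name": "move_arm", "arguments": {
  "steps": [0, 0, 0, 0, 0, -30, 0, 0, 0, 0, 0, 0, -50, 0, 0, 0, 0, 3, -30, 0, 0, 0, 0, 0, 6, -60, 0, 0, 0, 0, 0, 6, -60, 0, 0]
}}

```text
clock: 3.48
tool_pos: [0.5672, 0.0543, 0.0908]
orientation: [[0.96, 0.278, -0.001], [0.278, -0.96, 0.0], [-0.001, -0.0, -1.0]]
wrist_force: [0.3, 1.2, -1.9]
width: 0.049
gripper_force: 62.9
```

>>> {"name": "move_arm", "arguments": {
  "steps": [0, 0, 0, 6, -60, 0, 0, 0, 0, 0, 6, -60, 0, 0, 0, 0, 0, 6, -60, 0, 0, 0, 0, 0, 6, -60, 0, 0, 0, 0, 0, 6, -60, 0, 0]
}}

```text
clock: 4.1
tool_pos: [0.512, 0.3512, 0.0908]
orientation: [[0.96, 0.28, -0.001], [0.28, -0.96, -0.0], [-0.001, 0.0, -1.0]]
wrist_force: [1.3, -0.0, -2.7]
width: 0.0491
gripper_force: 62.9
```

>>> {"name": "move_arm", "arguments": {
  "steps": [0, 0, 0, 6, -60, 0, 0, 0, 0, 0, 2, -30, 0, 0, 0, 0, 7, 0, 0, 0, 0, 0, 0, 6.5, 0, 0, 0, 0, 0, 0, 0, 0, 0, 0, 0]
}}

```text
clock: 4.72
tool_pos: [0.495, 0.4381, 0.0905]
orientation: [[0.999, 0.049, -0.001], [0.049, -0.999, -0.001], [-0.001, 0.001, -1.0]]
wrist_force: [0.3, -0.5, -2.8]
width: 0.0489
gripper_force: 63.0
```

Run:
```python
from h import *
s=manip.sense();print(s["width"],s["gripper_force"],s["tool_pos"],s["wrist_force"])
go(495,439,150,2.5)
d=snap("wrist","w3.png");print(d["p"])
s=snap("scene")
cv2.imwrite("pics/s3.png",cv2.resize(s["image"][180:300,270:500],None,fx=3,fy=3))
```

```text
0.04885851467568277 63.005826473236084 [0.49499116 0.43809089 0.09047707] [ 0.30276681 -0.50438531 -2.76263587]
shift [ -0.   -0.9 -59.5] rz 0.3 tilt [-1.1e-03 -8.0e-04 -1.0e+00] t 4.725 j6 2.19
[0.56515156 0.44140699 0.23123268]
```

View pics/w3.png

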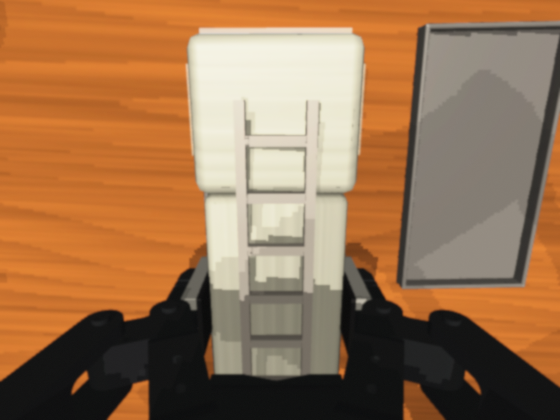

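>>> {"name": "move_arm", "arguments": {
  "steps": [0, 0, 0, 0, 0, 35, 0, 0, 0, 0, 0, 0, 25, 0, 0, 0, 0, 0, 0, 10, 0, 0, 0, 0, 0, 0, 3.5, 0, 0, 0, 0, 0, 0, 0, 0]
}}

```text
clock: 5.45
tool_pos: [0.4959, 0.4384, 0.0189]
orientation: [[0.999, 0.048, 0.001], [0.048, -0.999, 0.001], [0.001, -0.001, -1.0]]
wrist_force: [-0.1, -0.3, -2.6]
width: 0.049
gripper_force: 63.0
```

>>> {"name": "move_arm", "arguments": {
  "steps": [0, 0, 0, 0, 0, 1.5, 0, 0, 0, 0, 0, 0, 1, 0, 0, 0, 0, 0, 0, 0, 0]
}}

```text
clock: 5.82
tool_pos: [0.4958, 0.4384, 0.0164]
orientation: [[0.999, 0.048, 0.001], [0.048, -0.999, 0.001], [0.001, -0.001, -1.0]]
wrist_force: [-0.6, 0.8, 1.1]
width: 0.0488
gripper_force: 63.3
```

>>> {"name": "move_arm", "arguments": {
  "steps": [0, 0, 0, 0, 0, 0, 1, 0, 0, 0, 0, 0, 0, 1, 0, 0, 0, 0, 0, 0, 1, 0, 0, 0, 0, 0, -50, 1, 0, 0, 0, 0, 0, -50, 1]
}}

```text
clock: 6.45
tool_pos: [0.495, 0.4377, 0.1155]
orientation: [[0.999, 0.048, -0.002], [0.048, -0.999, -0.001], [-0.002, 0.001, -1.0]]
wrist_force: [0.7, -0.3, -0.4]
width: 0.0853
gripper_force: 0.0
```

>>> {"name": "move_arm", "arguments": {
  "steps": [0, 0, 0, 0, 0, -55, 1, 0, 0, 0, 0, 50, -30, 1, 0, 0, 0, 0, 60, 0, 1, 0, 0, 0, 0, 60, 0, 1, 0, 0, 0, 0, 0, 0, 1]
}}

```text
clock: 7.08
tool_pos: [0.5041, 0.2647, 0.2009]
orientation: [[0.999, 0.043, 0.001], [0.043, -0.999, -0.001], [0.001, 0.001, -1.0]]
wrist_force: [-0.9, 1.2, 0.4]
width: 0.0855
gripper_force: 0.0
```

Run:
```python
from h import *
d=snap("wrist","w4.png");print(d["p"])
go(444,-390,240,9)
```

```text
[0.57396815 0.26757174 0.34185209]
shift [-89.  653.4 -39.7] rz -6.4 tilt [ 8.e-04  6.e-04 -1.e+00] t 7.125 j6 1.95
```

View pics/w4.png

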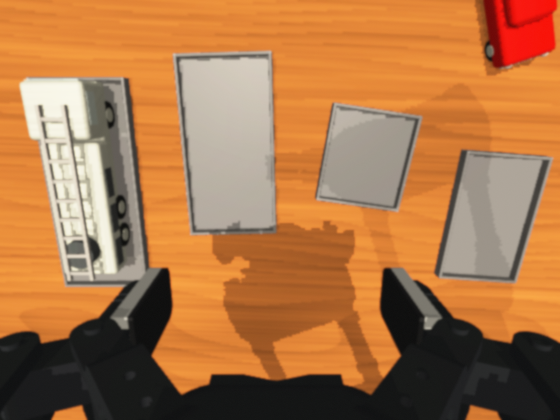

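The truck stands on its wheels in the longest tray. Tray corners read: second (174,54),(271,51),(276,232),(192,234); small (335,103),(421,117),(398,210),(317,199); third (461,150),(550,158),(516,282),(435,278).

Run:
```python
from h import *
d=snap("wrist")
for n,c in dict(second=[(174,54),(271,51),(276,232),(192,234)],small=[(335,103),(421,117),(398,210),(317,199)],third=[(461,150),(550,158),(516,282),(435,278)]).items():
    P=ray(d,c,.012)[:,:2]*1000; 
    v=(P[0]+P[1]-P[2]-P[3])/2;w=(P[0]+P[3]-P[1]-P[2])/2
    print(n,P.mean(0).round(1),np.linalg.norm(v).round(1),np.linalg.norm(w).round(1),np.degrees(np.arctan2(v[1],v[0])).round(1),np.degrees(np.arctan2(-w[0],w[1])).round(1))
    (x,y),s,a=cv2.minAreaRect(P.astype(np.float32));print(x,y,s,a)
P=ray(d,[(22,78),(130,78),(147,283),(67,285)],.012)*1000;print(P.round(0)[:,:2])
P=ray(d,[(20,80),(90,80),(78,279),(118,272)],.055)*1000;print(P.round(0)[:,:2])
```

```text
second [532.  311.3] 165.0 83.3 4.1 4.1
532.0352172851562 311.31597900390625 (165.13661193847656, 83.4438247680664) 4.07905912399292
small [528.7 181.9] 88.9 79.4 -5.6 -5.8
528.9684448242188 182.02249145507812 (79.78807830810547, 89.52330780029297) 84.61982727050781
third [474.2  55.2] 129.8 84.3 -0.7 -1.5
474.81097412109375 55.125205993652344 (84.35472869873047, 131.1790008544922) 89.3149642944336
[[586. 492.]
 [590. 398.]
 [391. 395.]
 [385. 477.]]
[[583. 465.]
 [585. 412.]
 [416. 440.]
 [424. 403.]]
```

>>> {"name": "move_arm", "arguments": {
  "steps": [0, 0, 0, -10, 59, -8, 1, 0, 0, 0, -10, 59, -8, 1, 0, 0, 0, -10, 59, -8, 1, 0, 0, 0, -10, 59, -8, 1, 0, 0, 0, -10, 59, -8, 1]
}}

```text
clock: 7.8
tool_pos: [0.4678, -0.0291, 0.2406]
orientation: [[0.999, 0.05, 0.001], [0.05, -0.999, 0.0], [0.001, -0.0, -1.0]]
wrist_force: [1.0, -0.8, 0.3]
width: 0.0857
gripper_force: 0.0
```

>>> {"name": "move_arm", "arguments": {
  "steps": [0, 0, 0, -10, 59, 0, 1, 0, 0, 0, -10, 59, 0, 1, 0, 0, 0, -10, 59, 0, 1, 0, 0, 0, -10, 59, 0, 1, 0, 0, 0, -10, 59, 0, 1]
}}

```text
clock: 8.43
tool_pos: [0.4327, -0.3268, 0.2403]
orientation: [[0.999, 0.05, 0.001], [0.05, -0.999, 0.0], [0.001, -0.0, -1.0]]
wrist_force: [0.1, -0.7, -0.4]
width: 0.0851
gripper_force: 0.0
```

>>> {"name": "move_arm", "arguments": {
  "steps": [0, 0, 0, -10, 50, 0, 1, 0, 0, -6, 0, 0, 0, 1, 0, 0, 0, 0, 0, 0, 1]
}}

```text
clock: 8.8
tool_pos: [0.4252, -0.376, 0.2396]
orientation: [[0.988, 0.152, -0.0], [0.152, -0.988, 0.001], [-0.0, -0.001, -1.0]]
wrist_force: [-0.6, -0.3, 0.9]
width: 0.0853
gripper_force: 0.0
```

Run:
```python
from h import *
go(444,-397,240,9)
d=snap("wrist","w5.png");print(d["p"])
```

```text
shift [15.4 23.6 -0.4] rz -0.3 tilt [-4.0e-04  1.1e-03 -1.0e+00] t 8.8 j6 0.63
[ 0.49446857 -0.36559141  0.3804421 ]
```

View pics/w5.png

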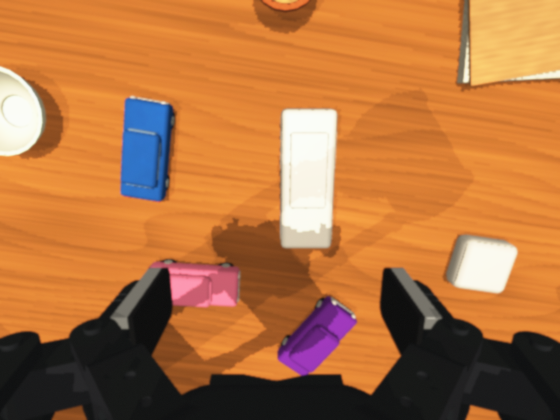

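Camper corners are (282,109),(337,110),(331,248),(280,247). Blue sedan corners are about (126,97),(172,103),(165,201),(122,195).

```bash
cat >> h.py <<'E'
def quad(d,c,z):
    P=ray(d,c,z)[:,:2]*1000;v=(P[0]+P[1]-P[2]-P[3])/2;w=(P[0]+P[3]-P[1]-P[2])/2
    return P.mean(0).round(1),np.linalg.norm(v).round(1),np.linalg.norm(w).round(1),np.degrees(np.arctan2(v[1],v[0])).round(1)
E
python3 - <<'E'
from h import *
d=snap("wrist")
for z in(.05,.06): q=quad(d,[(282,109),(337,110),(331,248),(280,247)],z);print(q)
go(*quad(d,[(282,109),(337,110),(331,248),(280,247)],.056)[0],16,quad(d,[(282,109),(337,110),(331,248),(280,247)],.056)[3])
for z in (.02,.027): print(quad(d,[(126,97),(172,103),(165,201),(122,195)],z))
E
```

```text
(array([ 428.2, -405.8]), np.float64(133.7), np.float64(50.4), np.float64(8.6))
(array([ 430.2, -404.6]), np.float64(129.7), np.float64(48.9), np.float64(8.6))
shift [ -0.3  30.1 224.2] rz 0.1 tilt [ 2.e-04  3.e-04 -1.e+00] t 8.9 j6 0.64
(array([ 429.4, -242.3]), np.float64(99.9), np.float64(44.8), np.float64(-0.3))
(array([ 430.6, -244.7]), np.float64(98.0), np.float64(43.9), np.float64(-0.3))
```

>>> {"name": "move_arm", "arguments": {
  "steps": [0, 0, 0, 0, 30, 40, 1, 0, 0, 0, 0, 0, 60, 1, 0, 0, 0, 0, 0, 60, 1, 0, 0, 0, 0, 0, 40, 1, 0, 0, 0, 0, 0, 24, 1]
}}

```text
clock: 9.52
tool_pos: [0.4286, -0.4038, 0.0135]
orientation: [[0.988, 0.152, -0.002], [0.152, -0.988, 0.003], [-0.002, -0.003, -1.0]]
wrist_force: [0.5, -0.0, 0.2]
width: 0.0855
gripper_force: 0.0
```

>>> {"name": "move_arm", "arguments": {
  "steps": [0, 0, 0, 0, 0, 0, 0, 0, 0, 0, 0, 0, 0, 0, 0, 0, 0, 0, 0, 0, 0, 0, 0, 0, 0, 0, 0, 0, 0, 0, 0, 0, 0, 0, 0],
  "squeeze": 40
}}

```text
clock: 10.15
tool_pos: [0.4297, -0.4065, 0.0183]
orientation: [[0.988, 0.152, 0.003], [0.152, -0.988, -0.002], [0.002, 0.002, -1.0]]
wrist_force: [2.0, 1.0, 6.0]
width: 0.0496
gripper_force: 43.7
```

Run:
```python
from h import *
go(533,311,100,4.1)
```

```text
shift [ 211.2 -693.3  -82.9] rz 4.6 tilt [ 0.0027 -0.002  -1.    ] t 10.15 j6 0.6
```

>>> {"name": "move_arm", "arguments": {
  "steps": [0, 0, 0, 0, 0, -30, 0, 0, 0, 0, 0, 0, -50, 0, 0, 0, 0, 10, -30, -10, 0, 0, 0, 0, 17, -57, 0, 0, 0, 0, 0, 17, -57, 0, 0]
}}

```text
clock: 10.78
tool_pos: [0.4501, -0.2556, 0.1062]
orientation: [[0.989, 0.15, -0.0], [0.15, -0.989, 0.0], [-0.0, -0.0, -1.0]]
wrist_force: [0.6, -0.7, -1.1]
width: 0.0496
gripper_force: 43.2
```

>>> {"name": "move_arm", "arguments": {
  "steps": [0, 0, 0, 17, -57, 0, 0, 0, 0, 0, 17, -57, 0, 0, 0, 0, 0, 17, -57, 0, 0, 0, 0, 0, 17, -57, 0, 0, 0, 0, 0, 17, -57, 0, 0]
}}

```text
clock: 11.4
tool_pos: [0.4908, 0.0394, 0.1062]
orientation: [[0.988, 0.151, 0.0], [0.151, -0.988, -0.0], [0.0, 0.0, -1.0]]
wrist_force: [0.9, -1.4, -1.7]
width: 0.0495
gripper_force: 43.2
```

>>> {"name": "move_arm", "arguments": {
  "steps": [0, 0, 0, 17, -57, 0, 0, 0, 0, 0, 17, -57, 0, 0, 0, 0, 0, 17, -57, 0, 0, 0, 0, 0, 17, -57, 0, 0, 0, 0, 4.5, 10, -30, 0, 0]
}}

```text
clock: 12.02
tool_pos: [0.5285, 0.3073, 0.1055]
orientation: [[0.997, 0.074, -0.001], [0.074, -0.997, -0.0], [-0.001, 0.0, -1.0]]
wrist_force: [-0.3, -0.5, -1.2]
width: 0.0494
gripper_force: 43.0
```

>>> {"name": "move_arm", "arguments": {
  "steps": [0, 0, 0, 0, 0, 0, 0]
}}

```text
clock: 12.15
tool_pos: [0.5285, 0.3064, 0.1053]
orientation: [[0.997, 0.077, -0.001], [0.077, -0.997, -0.001], [-0.001, 0.0, -1.0]]
wrist_force: [0.1, 0.2, -2.0]
width: 0.0497
gripper_force: 42.9
```

Run:
```python
from h import *
go(533,311,21,4.1);s=manip.sense();print(s["width"],s["gripper_force"],s["wrist_force"])
```

```text
shift [ 5.  -4.3 84.3] rz 0.3 tilt [-1.4e-03 -6.0e-04 -1.0e+00] t 12.15 j6 1.96
0.049705153166283204 42.92878031730652 [ 0.10246066  0.1692506  -2.03932499]
```

>>> {"name": "move_arm", "arguments": {
  "steps": [0, 0, 0, 5, -4, 35, 0, 0, 0, 0, 0, 0, 30, 0, 0, 0, 0, 0, 0, 12, 0, 0, 0, 0, 0, 0, 4, 0, 0, 0, 0, 0, 0, 3, 0]
}}

```text
clock: 12.78
tool_pos: [0.5345, 0.3089, 0.0237]
orientation: [[0.997, 0.073, 0.002], [0.073, -0.997, 0.001], [0.002, -0.001, -1.0]]
wrist_force: [-0.2, 0.6, -1.5]
width: 0.0497
gripper_force: 43.0
```

>>> {"name": "move_arm", "arguments": {
  "steps": [0, 0, 0, 0, 0, 1, 0, 0, 0, 0, 0, 0, 0, 0]
}}

```text
clock: 13.02
tool_pos: [0.5341, 0.3091, 0.0221]
orientation: [[0.997, 0.074, 0.001], [0.074, -0.997, 0.001], [0.001, -0.0, -1.0]]
wrist_force: [-0.3, 0.2, -1.8]
width: 0.0494
gripper_force: 43.0
```

>>> {"name": "move_arm", "arguments": {
  "steps": [0, 0, 0, 0, 0, 1, 0, 0, 0, 0, 0, 0, 0.5, 0, 0, 0, 0, 0, 0, 0, 0]
}}

```text
clock: 13.4
tool_pos: [0.5341, 0.3092, 0.0213]
orientation: [[0.997, 0.074, 0.001], [0.074, -0.997, 0.001], [0.001, -0.0, -1.0]]
wrist_force: [-2.0, -2.3, 5.7]
width: 0.0496
gripper_force: 43.9
```

Contact. Release, rise, and head for the sedan at about (430,-243), yaw 0.

>>> {"name": "move_arm", "arguments": {
  "steps": [0, 0, 0, 0, 0, 0, 1, 0, 0, 0, 0, 0, 0, 1, 0, 0, 0, 0, 0, 0, 1, 0, 0, 0, 0, 0, -50, 1, 0, 0, 0, 0, 0, -50, 1]
}}

```text
clock: 14.02
tool_pos: [0.5332, 0.3086, 0.1199]
orientation: [[0.997, 0.074, -0.002], [0.074, -0.997, -0.001], [-0.002, 0.001, -1.0]]
wrist_force: [1.2, -0.2, -0.5]
width: 0.0852
gripper_force: 0.0
```

Run:
```python
from h import *
go(400,-243,200,0)
```

```text
shift [-173.6  540.4  -79.3] rz 4.2 tilt [-0.002 -0.001 -1.   ] t 14.025 j6 1.97
```

>>> {"name": "move_arm", "arguments": {
  "steps": [0, 0, 0, -17, 54, -16, 1, 0, 0, 0, -17, 54, -16, 1, 0, 0, 0, -17, 54, -16, 1, 0, 0, 0, -17, 54, -16, 1, 0, 0, 0, -17, 54, -16, 1]
}}

```text
clock: 14.65
tool_pos: [0.4682, 0.0318, 0.2003]
orientation: [[0.997, 0.074, 0.001], [0.074, -0.997, -0.0], [0.001, 0.0, -1.0]]
wrist_force: [1.0, -0.0, 0.3]
width: 0.0855
gripper_force: 0.0
```

>>> {"name": "move_arm", "arguments": {
  "steps": [0, 0, 0, -17, 54, 0, 1, 0, 0, 0, -17, 54, 0, 1, 0, 0, 0, -17, 54, 0, 1, 0, 0, 0, -17, 54, 0, 1, 0, 0, 4, -17, 54, 0, 1]
}}

```text
clock: 15.28
tool_pos: [0.4033, -0.2438, 0.1999]
orientation: [[1.0, 0.002, 0.001], [0.002, -1.0, -0.0], [0.001, 0.0, -1.0]]
wrist_force: [1.4, -0.7, -0.1]
width: 0.0857
gripper_force: 0.0
```

>>> {"name": "move_arm", "arguments": {
  "steps": [0, 0, 0, 0, 0, 0, 1]
}}

```text
clock: 15.4
tool_pos: [0.4026, -0.2452, 0.1993]
orientation: [[1.0, -0.002, -0.001], [-0.002, -1.0, -0.0], [-0.001, 0.0, -1.0]]
wrist_force: [0.1, -0.1, 0.4]
width: 0.0855
gripper_force: 0.0
```

Run:
```python
from h import *
d=snap("wrist","w6.png");print(d["p"])
go(430,-243,8,0)
h=cv2.cvtColor(d["image"],cv2.COLOR_BGR2HSV)
b=((h[...,0]>100)&(h[...,0]<130)&(h[...,1]>120)).astype(np.uint8)
m=cv2.morphologyEx(b,cv2.MORPH_OPEN,np.ones((5,5),np.uint8))
print(rect(d,m,(276,150),.02))
```

```text
[ 0.47283932 -0.24568278  0.34004817]
shift [ 26.8  -0.3 191.4] rz 0.0 tilt [-5.e-04  7.e-04 -1.e+00] t 15.45 j6 0.95
[ 428.7 -240.9   98.1   41.9   -1.2]
```

View pics/w6.png

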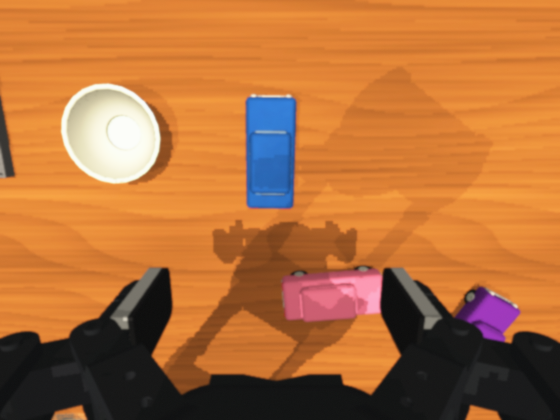

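>>> {"name": "move_arm", "arguments": {
  "steps": [0, 0, 0.5, 26.5, -4, 45, 1, 0, 0, 0, 0, 0, 60, 1, 0, 0, 0, 0, 0, 50, 1, 0, 0, 0, 0, 0, 25, 1, 0, 0, 0, 0, 0, 13, 1]
}}

```text
clock: 16.08
tool_pos: [0.4302, -0.2361, 0.0051]
orientation: [[1.0, -0.002, -0.002], [-0.002, -1.0, 0.002], [-0.002, -0.002, -1.0]]
wrist_force: [0.8, 0.3, 0.9]
width: 0.0858
gripper_force: 0.0
```

>>> {"name": "move_arm", "arguments": {
  "steps": [0, 0, 0, 0, 0, 0, 0, 0, 0, 0, 0, 0, 0, 0, 0, 0, 0, 0, 0, 0, 0, 0, 0, 0, 0, 0, 0, 0, 0, 0, 0, 0, 0, 0, 0],
  "squeeze": 50
}}

```text
clock: 16.7
tool_pos: [0.4317, -0.2386, 0.0089]
orientation: [[1.0, -0.005, 0.003], [-0.005, -1.0, -0.001], [0.003, 0.001, -1.0]]
wrist_force: [0.1, 1.4, 5.8]
width: 0.0429
gripper_force: 51.6
```

Run:
```python
from h import *
go(475.5,54,90,-1.3)
d=snap("wrist","w7.png")
```

```text
shift [  42.6 -292.7  -81.4] rz 1.0 tilt [ 0.0034 -0.0015 -1.    ] t 16.7 j6 1.0
```

View pics/w7.png

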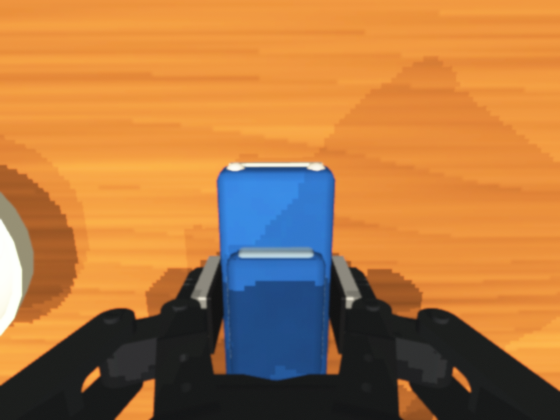

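The sedan is held squarely.

>>> {"name": "move_arm", "arguments": {
  "steps": [0, 0, 0, 0, 0, -30, 0, 0, 0, 0, 0, 0, -52, 0, 0, 0, 0, 9, -58, 0, 0, 0, 0, 0, 9, -58, 0, 0, 0, 0, 0, 9, -58, 0, 0]
}}

```text
clock: 17.38
tool_pos: [0.4583, -0.0628, 0.0891]
orientation: [[1.0, -0.006, 0.001], [-0.006, -1.0, -0.0], [0.001, 0.0, -1.0]]
wrist_force: [1.4, -0.4, -1.8]
width: 0.0427
gripper_force: 51.4
```

>>> {"name": "move_arm", "arguments": {
  "steps": [0, 0, 1, 8, -58, 0, 0, 0, 0, 0, 8, -58, 0, 0, 0, 0, 0, 0, 0, 0, 0]
}}

```text
clock: 17.75
tool_pos: [0.4758, 0.0553, 0.0888]
orientation: [[1.0, -0.016, -0.0], [-0.016, -1.0, 0.001], [-0.0, -0.001, -1.0]]
wrist_force: [0.3, -0.4, -2.2]
width: 0.0429
gripper_force: 51.6
```

Run:
```python
from h import *
go(475.5,54,12,-1.3);s=manip.sense();print(s["width"],s["gripper_force"],s["wrist_force"])
```

```text
shift [-0.2  1.3 76.8] rz 0.4 tilt [-1.0e-04  1.1e-03 -1.0e+00] t 17.75 j6 1.63
0.042859038564550644 51.58595144748688 [ 0.25502559 -0.42427311 -2.18721939]
```

>>> {"name": "move_arm", "arguments": {
  "steps": [0, 0, 0, 0, 1, 35, 0, 0, 0, 0, 0, 0, 25, 0, 0, 0, 0, 0, 0, 12, 0, 0, 0, 0, 0, 0, 3, 0, 0, 0, 0, 0, 0, 1, 0]
}}

```text
clock: 18.38
tool_pos: [0.4765, 0.0503, 0.0137]
orientation: [[1.0, -0.023, 0.001], [-0.023, -1.0, -0.0], [0.001, 0.0, -1.0]]
wrist_force: [-0.3, -0.5, -2.0]
width: 0.0431
gripper_force: 51.6
```

>>> {"name": "move_arm", "arguments": {
  "steps": [0, 0, 0, 0, 0, 1, 0, 0, 0, 0, 0, 0, 0, 0]
}}

```text
clock: 18.62
tool_pos: [0.4762, 0.0506, 0.0124]
orientation: [[1.0, -0.022, 0.001], [-0.022, -1.0, 0.0], [0.001, -0.0, -1.0]]
wrist_force: [0.6, -0.5, -1.4]
width: 0.0426
gripper_force: 51.6
```

>>> {"name": "move_arm", "arguments": {
  "steps": [0, 0, 0, 0, -2, 0.7, 0, 0, 0, 0, 0, 0, 0.8, 0, 0, 0, 0, 0, 0, 0, 0]
}}

```text
clock: 19.0
tool_pos: [0.4765, 0.0525, 0.0119]
orientation: [[1.0, -0.022, 0.002], [-0.022, -1.0, -0.001], [0.002, 0.001, -1.0]]
wrist_force: [-3.2, -1.6, 7.4]
width: 0.0425
gripper_force: 52.7
```

>>> {"name": "move_arm", "arguments": {
  "steps": [0, 0, 0, 0, 0, 0, 1, 0, 0, 0, 0, 0, 0, 1, 0, 0, 0, 0, 0, 0, 1, 0, 0, 0, 0, 0, -50, 1, 0, 0, 0, 0, 0, -50, 1]
}}

```text
clock: 19.62
tool_pos: [0.4752, 0.0527, 0.1106]
orientation: [[1.0, -0.022, -0.002], [-0.022, -1.0, 0.0], [-0.002, 0.0, -1.0]]
wrist_force: [1.0, -0.0, -0.3]
width: 0.0854
gripper_force: 0.0
```

Run:
```python
from h import *
go(560,-205,190,16.4)
```

```text
shift [ 90.3 255.7 -79.6] rz -17.7 tilt [-0.0021  0.     -1.    ] t 19.625 j6 1.63
```

>>> {"name": "move_arm", "arguments": {
  "steps": [0, 0, 0, 18, 51, -16, 1, 0, 0, 0, 18, 51, -16, 1, 0, 0, 0, 18, 51, -16, 1, 0, 0, 0, 18, 51, -16, 1, 0, 0, 0, 18, 51, -16, 1]
}}

```text
clock: 20.25
tool_pos: [0.5606, -0.206, 0.1906]
orientation: [[1.0, -0.022, 0.0], [-0.022, -1.0, 0.0], [0.0, -0.0, -1.0]]
wrist_force: [-0.3, 0.2, 0.5]
width: 0.0855
gripper_force: 0.0
```

>>> {"name": "move_arm", "arguments": {
  "steps": [0, 0, -9, 0, 0, 0, 1, 0, 0, -9, 0, 0, 0, 1, 0, 0, 0, 0, 0, 0, 1]
}}

```text
clock: 20.62
tool_pos: [0.5602, -0.2044, 0.1898]
orientation: [[0.958, 0.286, -0.001], [0.286, -0.958, 0.0], [-0.001, -0.001, -1.0]]
wrist_force: [-0.5, -0.1, -0.3]
width: 0.0854
gripper_force: 0.0
```

Run:
```python
from h import *
d=snap("wrist","w8.png");print(d["p"])
go(618,-209,8,16.4)
```

```text
[ 0.62737201 -0.18429529  0.33061158]
shift [ 54.1  21.1 181.9] rz 0.1 tilt [-5.e-04  3.e-04 -1.e+00] t 20.675 j6 0.88
```

View pics/w8.png

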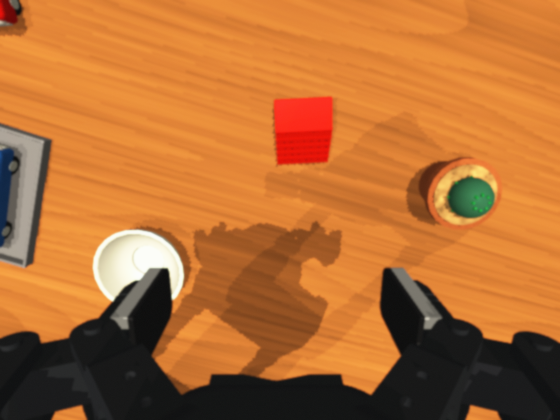

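The heel top has corners (274,100),(332,97),(332,131),(275,133); the toe points down the picture.

Run:
```python
from h import *
d=snap("wrist")
c,l,w,a=quad(d,[(274,100),(332,97),(332,131),(275,133)],.042);print(c,l,w,a)
P=ray(d,[(274,100),(332,97),(332,131),(275,133),(277,164),(328,162)],.042)*1000
t=ray(d,[(277,164),(328,162)],.008)*1000
print(np.degrees(np.arctan2(P[1,0]-P[0,0],P[0,1]-P[1,1])),t.mean(0)-np.r_[c,0],np.hypot(*(t.mean(0)[:2]-c)))
v=c-t.mean(0)[:2];print(np.degrees(np.arctan2(v[1],v[0])))
go(*c,8,18.5)
```

```text
[ 625.  -207.5] 25.6 45.3 18.7
19.405256234434194 [-40.52284006 -15.00224532   8.        ] 43.21073861032654
20.315410274028263
shift [ 61.2  21.7 182. ] rz -1.9 tilt [-3.e-04  1.e-04 -1.e+00] t 20.725 j6 0.88
```

>>> {"name": "move_arm", "arguments": {
  "steps": [0, 0, 0, 31, 11, 30, 1, 0, 0, -2.5, 30, 10.5, 40, 1, 0, 0, 0, 0, 0, 60, 1, 0, 0, 0, 0, 0, 37, 1, 0, 0, 0, 0, 0, 15, 1]
}}

```text
clock: 21.35
tool_pos: [0.6232, -0.2064, 0.0048]
orientation: [[0.945, 0.328, -0.005], [0.328, -0.945, 0.002], [-0.004, -0.003, -1.0]]
wrist_force: [-0.0, 0.3, 0.3]
width: 0.0851
gripper_force: 0.0
```

>>> {"name": "move_arm", "arguments": {
  "steps": [0, 0, 0, 0, 0, 0, 0, 0, 0, 0, 0, 0, 0, 0, 0, 0, 0, 0, 0, 0, 0, 0, 0, 0, 0, 0, 0, 0, 0, 0, 0, 0, 0, 0, 0],
  "squeeze": 40
}}

```text
clock: 21.98
tool_pos: [0.6264, -0.208, 0.0115]
orientation: [[0.944, 0.329, 0.005], [0.329, -0.944, -0.002], [0.004, 0.003, -1.0]]
wrist_force: [0.3, -0.0, 5.9]
width: 0.045
gripper_force: 43.0
```

Run:
```python
from h import *
a=np.radians(-5.7)
go(530+15*np.cos(a),181+15*np.sin(a),90,-5.7)
```

```text
shift [  50.9 -392.5  -79.6] rz 24.9 tilt [ 0.0047 -0.0017 -1.    ] t 21.975 j6 0.86
```

>>> {"name": "move_arm", "arguments": {
  "steps": [0, 0, 0, 0, 0, -30, 0, 0, 0, 0, 0, 0, -50, 0, 0, 0, 0, 7, -56, 0, 0, 0, 0, 0, 7, -56, 0, 0, 0, 0, 0, 7, -56, 0, 0]
}}

```text
clock: 22.6
tool_pos: [0.5889, -0.0404, 0.089]
orientation: [[0.944, 0.329, 0.001], [0.329, -0.944, 0.0], [0.001, 0.0, -1.0]]
wrist_force: [0.3, 0.1, 0.0]
width: 0.0457
gripper_force: 42.3
```

>>> {"name": "move_arm", "arguments": {
  "steps": [0, 0, 0, 7, -56, 0, 0, 0, 0, 0, 7, -56, 0, 0, 0, 0, 0, 8, -56, 0, 0, 0, 0, 0, 8, -56, 0, 0, 0, 0, 8.3, 0, 0, 0, 0]
}}

```text
clock: 23.22
tool_pos: [0.5428, 0.1836, 0.0889]
orientation: [[0.981, 0.192, 0.001], [0.192, -0.981, 0.001], [0.001, -0.001, -1.0]]
wrist_force: [0.4, -0.7, -0.7]
width: 0.0452
gripper_force: 42.1
```

>>> {"name": "move_arm", "arguments": {
  "steps": [0, 0, 8.3, 0, 0, 0, 0, 0, 0, 8.3, 0, 0, 0, 0, 0, 0, 0, 0, 0, 0, 0]
}}

```text
clock: 23.6
tool_pos: [0.5439, 0.1796, 0.0887]
orientation: [[0.995, -0.098, 0.001], [-0.098, -0.995, 0.0], [0.001, -0.0, -1.0]]
wrist_force: [-0.7, 0.5, -0.3]
width: 0.0453
gripper_force: 42.1
```

Run:
```python
from h import *
a=np.radians(-5.7)
go(530+15*np.cos(a),181+15*np.sin(a),14.5,-5.7);s=manip.sense();print(s["width"],s["gripper_force"],s["wrist_force"])
```

```text
shift [ 1.   0.  74.2] rz 0.1 tilt [ 6.e-04  1.e-04 -1.e+00] t 23.6 j6 1.93
0.04526389201178253 42.078707814216614 [-0.74034872  0.48473845 -0.32186814]
```

>>> {"name": "move_arm", "arguments": {
  "steps": [0, 0, 0, 1, 0, 35, 0, 0, 0, 0, 0, 0, 25, 0, 0, 0, 0, 0, 0, 10, 0, 0, 0, 0, 0, 0, 2.5, 0, 0, 0, 0, 0, 0, 1, 0]
}}

```text
clock: 24.22
tool_pos: [0.5456, 0.1797, 0.0161]
orientation: [[0.995, -0.098, 0.002], [-0.098, -0.995, 0.001], [0.002, -0.001, -1.0]]
wrist_force: [1.0, -0.6, -1.6]
width: 0.0455
gripper_force: 42.2
```

>>> {"name": "move_arm", "arguments": {
  "steps": [0, 0, 0, 0, 0, 1, 0, 0, 0, 0, 0, 0, 0, 0]
}}

```text
clock: 24.48
tool_pos: [0.5453, 0.1796, 0.0146]
orientation: [[0.995, -0.099, 0.001], [-0.099, -0.995, 0.0], [0.001, -0.0, -1.0]]
wrist_force: [0.4, 0.1, -0.5]
width: 0.0451
gripper_force: 42.4
```

>>> {"name": "move_arm", "arguments": {
  "steps": [0, 0, 0, 0, 0, 0.7, 0, 0, 0, 0, 0, 0, 0, 0]
}}

```text
clock: 24.72
tool_pos: [0.5453, 0.1796, 0.0145]
orientation: [[0.995, -0.099, 0.001], [-0.099, -0.995, 0.0], [0.001, -0.0, -1.0]]
wrist_force: [-2.9, 0.2, 5.0]
width: 0.0454
gripper_force: 42.9
```

Contact. Release, rise and look over all the trays.

>>> {"name": "move_arm", "arguments": {
  "steps": [0, 0, 0, 0, 0, 0, 1, 0, 0, 0, 0, 0, 0, 1, 0, 0, 0, 0, 0, 0, 1, 0, 0, 0, 0, 0, -50, 1, 0, 0, 0, 0, 0, -50, 1]
}}

```text
clock: 25.35
tool_pos: [0.5442, 0.1793, 0.1133]
orientation: [[0.995, -0.099, -0.002], [-0.099, -0.995, -0.001], [-0.002, 0.001, -1.0]]
wrist_force: [1.5, 1.3, -0.2]
width: 0.0852
gripper_force: 0.0
```

>>> {"name": "move_arm", "arguments": {
  "steps": [0, 0, 0, -20, -55, -60, 1, 0, 0, 0, -20, -20, -60, 1, 0, 0, 0, -20, 0, -40, 1, 0, 0, 0, 0, 0, 0, 1, 0, 0, 0, 0, 0, 0, 1]
}}

```text
clock: 25.98
tool_pos: [0.4973, 0.2443, 0.2535]
orientation: [[0.995, -0.099, -0.001], [-0.099, -0.995, -0.0], [-0.001, 0.0, -1.0]]
wrist_force: [-0.3, -0.1, 0.1]
width: 0.0857
gripper_force: 0.0
```

Run:
```python
from h import *
d=snap("wrist","w9.png");s=snap("scene")
c=cv2.resize(s["image"][170:310,80:500],(800,267))
w=cv2.resize(d["image"],(440,330))
o=np.zeros((600,800,3),np.uint8);o[:267]=c;o[270:600,:440]=w;cv2.imwrite("pics/fin.png",o)
```

```text
(no output)
```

View pics/fin.png

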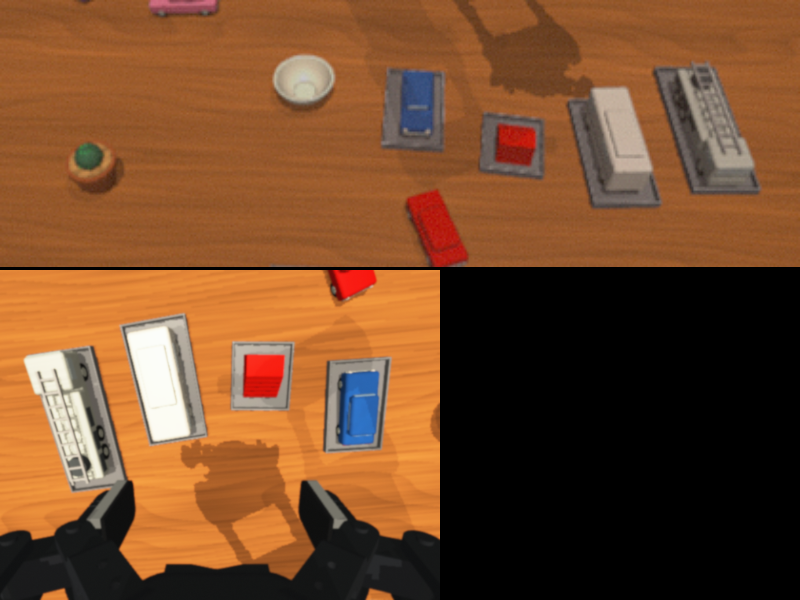

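All four toys sit flat inside their trays, and the cactus pot and bowl have not moved. I am handing the job in.

```bash
python3 -c "
from plant import manip;print(manip.close_job())"
```

```text
the job is handed in; nothing more can be done
None
```

The ladder truck, camper van, blue sedan and wheel chock each look flat inside their own trays in the final pictures. The cactus pot and bowl were left untouched, and the job was handed in at about 26 s of the 138 s allowed (no verdict came back).

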